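Pack the spice caddy and lock its hold-down bar

ROBOT

A 7-joint arm with a two-finger parallel gripper is mounted at the origin on a cart in front of the work surface, level with it; the furniture and walls round the work are solid. World frame = base frame: x ahead of the robot, y to its left, z up, the work surface at z = 0. Lengths are in mm, angles in rad, forces in N, time in s.
With the tool pointing down it reaches from about 400 to 875 mm from the base axis. Payload 6.5 kg.
Tool frame: the origin (TCP) lies on the centre line of the jaws, within the pads' length; the fingertips stand 22 mm ahead of it and the grasp point (between the pads) lies 3 mm ahead of it; z points along the fingers, y is the line along which they close (so a half turn about z gives the same grasp; the last joint's range is limited). The gripper opens to 88 mm and grips with 3 to 60 N. Pads are 18 mm wide; open, the fingers measure 123 mm over their backs; the gripper's body (75 mm by 187 mm) begins 45 mm behind the grasp point.
Start: joints at [0.68, 0.536, -0.004, 1.538, 0.003, 1.067, -0.071], TCP at [477.361, -441.153, 260.716] pointing down, gripper open.
Joint ranges: [-2.7, 2.7], [-0.37, 2.16], [-1.27, 1.26], [0.24, 2.4], [-1.31, 4.45], [0.19, 1.91], [-2.76, 2.76]. Speed limits (rad/s): [2.39, 2.39, 3.14, 3.14, 3.14, 3.14, 3.14].

INTERFACE

Orientations are given as a 3x3 rotation matrix whose columns are the frame's x, y, z axes.
In Python, from bench import movep, line_to, set_joints, let_go, gripper_close, pause, ik, capture, MotionError, job_done, find_in, pinpoint, read_t, read_joint_pos, read_qd, read_effort, read_position, read_tcp_rot, read_force, read_wrist_torque, read_grip_width, read_grip_force gives the robot as it stands. Calls block until the motion is done:
- movep(position, orientation): joint-space move of the TCP to a pose.
- line_to(position, attitude=None, speed=150): straight line of the TCP; attitude=None keeps the orientation; speed is the mean speed in mm/s.
- set_joints(angles): joint-space move.
- let_go() and gripper_close(grasp_force=None): open the fingers fully, or close them until they stop; grasp_force is the grip in N (None keeps the last).
- pause(seconds).
- ik(position, orientation): joint angles nearest the present ones, or None.
- capture(name): name is "side" or "top"; returns a dict with "pixels" (480x640x3 uint8, red, green, blue), "fx", "fy", "cx", "cy" (pixels), "world_from_camera" (4x4, takes a point from camera to world coordinates). Camera axes: x right, y up, looking along -z (the intrinsics and any distortion apply to the point x, -y, -z); pixel columns grow to the right and rows downward; lengths in mm; the calibration is good to about 2 mm. A picture is of the moment at which its call begins. There is no depth.
A pose or a line that the arm cannot do raises MotionError and nothing moves.
- job_done(): hands the job in; it is judged then, once.
Trained networks look in a picture, given as the dict that the camera call returned (one of the last four; its "shot" number tells which), for a name from the list of things; names that differ only in an ending like _2 or _b are one class to them, and where a whole thing is asked for, a point or a joint stands for the part that bears it (a point fixed in the world has none). Each returns a list of dicts, best first, with "score" (0 to 1); they miss things now and then, are a little off and sometimes report something else, mostly with a low value. They report only what shows in the picture. A call takes as long as a camera call.
- find_in(target, picture): "centre" ([x, y, z] in mm, in the coordinates of the camera as it stood for that picture, good to about 4 mm: the middle of the surface that is visible of it).
- pinpoint(target, picture): "centre" ([x, y, z] in mm, in the coordinates of the camera as it stood for that picture, good to about 4 mm: a listed point, or the origin of a listed thing).
Readings, each from a call of its own:
- read_t(): time.
- read_joint_pos(): joint angles.
- read_qd(): joint speeds.
- read_effort(): joint torques, N m.
- read_position(): TCP position.
- read_tcp_rot(): TCP orientation.
- read_force(): force on the tool from outside, world axes, zero at the start.
- read_wrist_torque(): the same for the moment, N m.
- read_grip_width(): finger opening in mm.
- read_grip_force(): force on a finger pad.
Only numpy, scipy, OpenCV 4.12 (cv2) and the standard library are available. Lean on these libraries where they do the work, as an engineer would, in place of code of your own. Each camera call takes 0.05 s, during which the arm holds its last target. There are 200 camera calls.

TASK

Pack the spice caddy so that nothing can rattle. First clear the way: lift the egg timer out of the caddy tray and take the green soap bottle out of the path of the hold-down arm, and stand both on the cork mat. Then stand every jar and shaker from the glass board upright on the tray floor, swing the arm round until its bar lies over the row, lower the bar until it touches the tallest of them, and only then press the red clamp lever right down to lock it; leave the tea jar where it is.

Things in the scene. Friction and masses are not known exactly. Their poses are not given: they have to be found in the camera images.
- caddy: The spice caddy, fixed to the surface: a light wooden open tray 86 mm (x) by 236 mm (y), 26 mm high, walls 4 mm, floor 5 mm thick. Origin at the centre of its underside, on the surface; y runs along the tray, z up. A steel post (18 mm thick, its cap 25 mm, top at 230 mm) stands at x = +130 mm, y = 0 of this frame, on a low steel foot; the hold-down mechanism rides on it. The inside of the tray is 78 by 228 mm, room for a single row of four.
- caddy_floor (a point): Centre of the tray's inner floor, 5 mm above the surface; axes as caddy.
- stop_slide (a joint): How far (m) the black collar, with the hold-down arm and the lever on it, has been lowered down the post: 0 fully up, at most 0.09. It is counterbalanced, and friction (about 3.5 N) keeps it where it is left. At 0 the underside of the bar is 145 mm above the surface, high enough to pass over all the jars and shakers; it starts 0 to 12 mm down.
- stop_arm (a joint): Angle (rad) of the hold-down arm about the vertical post. 0, its end stop: the bar lies over the tray, along it. It grows clockwise seen from above, towards +y of the caddy, then away from the robot; it starts parked behind the caddy at 2.4 to 2.6. Light friction holds it where it is left. The knob goes round the post at a radius of 130 mm.
- knob_top (a point): Centre of the top of the upright black knob (cylinder 22 mm thick, its free part 35 mm tall below this point) on the arm, above the middle of the bar, 130 mm from the post's axis. Its height is 223 mm less the value of stop_slide.
- bar_pad (a point): Middle of the underside of the bar. The bar is wood with a black rubber pad below, 24 mm thick in all, 46 mm wide, 210 mm long, across the end of the arm (its length is y of this frame, z up), 78 mm below knob_top.
- clamp_lever (a joint): Angle (rad) of the red cam lever on the collar, hinge level, on the -y side of the post, 34 mm from the post's axis and at a height of 184 mm less the value of stop_slide; the hinge line is along the caddy's x. 0: pointing up, 57 degrees above level (open); 1.0: pressed down until it sticks out level to the -y side (locked). It starts at 0 to 0.2 and stays where it is left; the tip takes about 1 N to move.
- lever_tip (a point): Middle of the upper face of the 22 mm square pad at the lever's end, 78 mm from its hinge. It moves with the lever: pressed from above it goes down, by about 67 mm over the full swing, and outwards to -y of the caddy, by about 32 mm.
- egg_timer: Cream wind-up egg timer, 60 mm across, 50 mm high, its top half with a red grip bar (40 mm long along x, 8 mm wide along y, from 37 to 50 mm up). Origin at the centre of its underside. It starts standing in the caddy tray. The dial does not turn here. 0.11 kg.
- dish_soap: Flat green bottle of washing-up liquid, 41 mm (x) by 61 mm (y), 220 mm tall, origin at the centre of its underside; straight sides up to 170 mm; about 0.2 to 0.35 kg. It starts standing beside the caddy, between tray and post on the +y side, where the swinging arm would strike it. Grasp it across x; it is tall, so take it high, 150 to 175 mm up.
- cork_mat: Cork mat on the left, 240 mm (x) by 140 mm (y), 6 mm thick, fixed. Origin at the centre of its underside.
- glass_board: Glass cutting board on the right on which the jars and shakers start, 199 mm (x) by 301 mm (y), top 8 mm up, fixed. Origin at the centre of its underside.
- spice_jar: Glass spice jar with a red cap, 45 mm across, 106 mm tall (cap from 85 mm up). Origin at the centre of its underside. May be absent.
- green_jar: Small green glass jar with a steel cap, 42 mm across, 90 mm tall. Origin at the centre of its underside. May be absent.
- amber_jar: Small amber glass jar with a brass cap, 42 mm across, 84 mm tall. Origin at the centre of its underside. May be absent.
- salt_shaker: Slim steel shaker with several holes, 29 mm across, 74 mm tall. Origin at the centre of its underside. May be absent.
- pepper_shaker: Slim steel shaker like the other one, 29 mm across, 74 mm tall. Origin at the centre of its underside. May be absent.
- tea_jar: Low glass tea jar with a knob lid, 95 mm across, 96 mm high, at the back: to be left alone. Origin at the centre of its underside.

How it is judged:
By the outcome, as a careful person would: the job done as asked, in the order asked, and still so for the second after the job is handed in, with the robot touching nothing.
Of spice_jar, green_jar, amber_jar, salt_shaker, pepper_shaker only 3 to 4 are there at a start; the rules pass over those that are not, and their reading is None.
At some moment in a run one of egg_timer may be knocked a few centimetres aside while the robot is not near it.
It also fails if it takes over 210 s, if anything falls off the work surface, if the arm or the gripper's body presses on something with over 40 N, if the wrist force passes 120 N, or if a joint passes its speed limit or range.

## Working session

There is one attempt and no reset: what is moved stays moved. The work goes in short steps, each a Python script; the robot and the scene stay as the last script left them, time stands still between calls to the robot, and variables do not carry over. Pictures are saved under pics/ and viewed, at most 14 in all, crops included, and the job is handed in when it is done.

```bash
ls; mkdir -p pics; cat > h.py <<'E'
from bench import *
import numpy as np, cv2
def see(name,png=None):
    p=capture(name)
    if png: cv2.imwrite('pics/'+png,p['pixels'][:,:,::-1])
    return p
def W(p,c):
    return (np.array(p['world_from_camera'])@np.r_[c,1])[:3]
def pp(p,names,f=pinpoint):
    o={}
    for n in names:
        r=f(n,p)
        if r:
            o[n]=W(p,r[0]['centre'])
            print(n,[(round(q['score'],2),W(p,q['centre']).round(0).tolist()) for q in r[:2]])
        else: print(n,None)
    return o
def R(yaw):  # tool down, tool y axis at angle yaw from world y
    c,s=np.cos(yaw),np.sin(yaw)
    y=np.array([-s,c,0]);z=np.array([0,0,-1.]);x=np.cross(y,z)
    return np.c_[x,y,z]
E
python3 - <<'E'
from h import *
N="caddy caddy_floor knob_top bar_pad lever_tip egg_timer dish_soap cork_mat glass_board spice_jar green_jar amber_jar salt_shaker pepper_shaker tea_jar".split()
for v in("top","side"):
    p=see(v,v+"0.png"); print(v,np.array(p['world_from_camera']).round(2).tolist()); pp(p,N)
print(read_tcp_rot(),read_t())
E
```

```text
pics
top [[-0.02, 0.99, -0.17, 367.33], [-1.0, -0.02, -0.02, -50.51], [-0.02, 0.17, 0.99, 1435.31], [0.0, 0.0, 0.0, 1.0]]
caddy [(0.7, [449.0, 40.0, -3.0]), (0.58, [445.0, 304.0, -0.0])]
caddy_floor [(0.74, [443.0, 38.0, 2.0]), (0.18, [449.0, -303.0, 4.0])]
knob_top [(0.67, [667.0, 147.0, 206.0]), (0.22, [444.0, 303.0, -7.0])]
bar_pad [(0.95, [668.0, 147.0, 135.0])]
lever_tip [(0.77, [580.0, -33.0, 237.0])]
egg_timer [(0.87, [445.0, -0.0, 1.0])]
dish_soap [(0.88, [506.0, 179.0, 3.0])]
cork_mat [(0.85, [441.0, 305.0, -2.0]), (0.55, [444.0, -3.0, 0.0])]
glass_board [(0.75, [497.0, -303.0, -1.0])]
spice_jar [(0.78, [554.0, -264.0, 5.0]), (0.49, [731.0, -118.0, 0.0])]
green_jar None
amber_jar [(0.57, [449.0, 40.0, -3.0])]
salt_shaker None
pepper_shaker [(0.54, [457.0, -207.0, 6.0]), (0.25, [446.0, -0.0, -0.0])]
tea_jar [(0.64, [728.0, -118.0, 1.0])]
side [[0.19, 0.52, -0.83, -509.76], [-0.98, 0.12, -0.15, -236.55], [0.02, 0.85, 0.53, 882.05], [0.0, 0.0, 0.0, 1.0]]
caddy [(0.97, [448.0, 48.0, 1.0])]
caddy_floor [(0.96, [450.0, 41.0, 2.0])]
knob_top [(0.46, [447.0, 39.0, 3.0])]
bar_pad [(0.2, [722.0, -114.0, 4.0])]
lever_tip None
egg_timer [(0.72, [452.0, -2.0, 4.0])]
dish_soap None
cork_mat [(0.72, [448.0, 308.0, 0.0]), (0.6, [447.0, 39.0, 4.0])]
glass_board [(0.85, [500.0, -298.0, -0.0])]
spice_jar [(0.6, [552.0, -261.0, 11.0])]
green_jar [(0.84, [449.0, -306.0, 6.0])]
amber_jar None
salt_shaker None
pepper_shaker [(0.9, [457.0, -210.0, 9.0])]
tea_jar [(0.77, [723.0, -115.0, 1.0])]
[[ 6.78653981e-01  7.34458149e-01  4.28986956e-05]
 [ 7.34458149e-01 -6.78653982e-01 -2.27020854e-06]
 [ 2.74459974e-05  3.30479826e-05 -9.99999999e-01]] 1.6
```

View pics/top0.png

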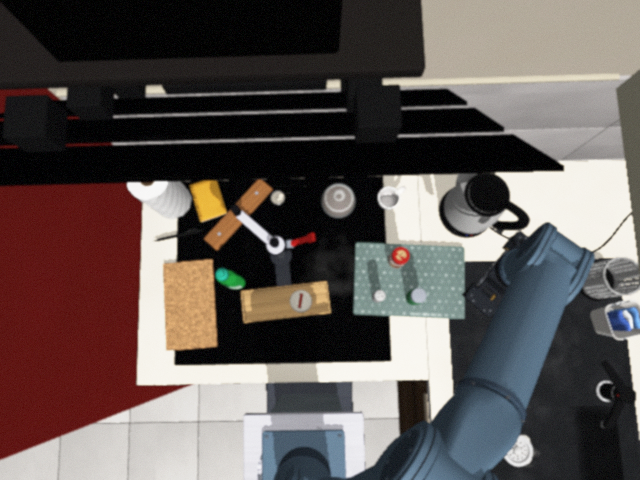

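View pics/side0.png

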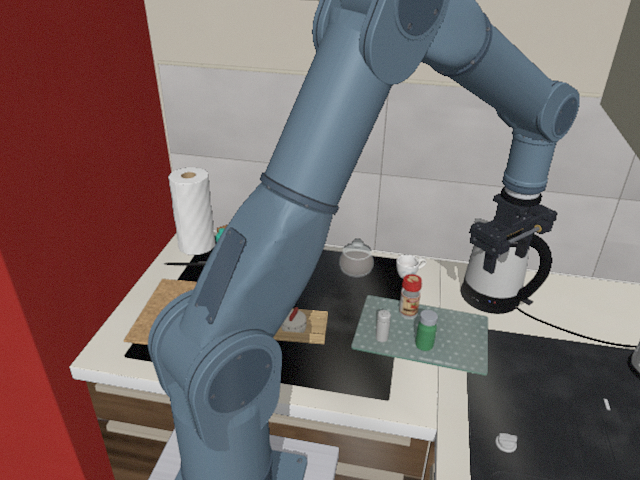

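```bash
cat >> h.py <<'E'
def px2w(p,uv,z):
    uv=np.atleast_2d(uv).astype(float)
    T=np.array(p['world_from_camera'])
    d=np.c_[(uv[:,0]-p['cx'])/p['fx'],-(uv[:,1]-p['cy'])/p['fy'],-np.ones(len(uv))]@T[:3,:3].T
    return T[:3,3]+d*((z-T[2,3])/d[:,2])[:,None]
def w2px(p,P):
    T=np.linalg.inv(np.array(p['world_from_camera'])); q=T[:3,:3]@np.array(P)+T[:3,3]
    return np.array([p['cx']+p['fx']*q[0]/-q[2],p['cy']-p['fy']*q[1]/-q[2]])
E
python3 - <<'E'
from h import *
set_joints([0.68]+list(read_joint_pos()[1:])) if 0 else None
p=see('top'); im=p['pixels'][:,:,::-1]
cv2.imwrite('pics/crop1.png',cv2.resize(im[170:330,190:345],None,fx=3.7,fy=3.7,interpolation=cv2.INTER_CUBIC))
hsv=cv2.cvtColor(im,cv2.COLOR_BGR2HSV)
def rect(lo,hi,box,z):
    m=np.zeros((480,640),np.uint8);x0,y0,x1,y1=box
    m[y0:y1,x0:x1]=cv2.inRange(hsv,lo,hi)[y0:y1,x0:x1]
    pts=np.argwhere(m)[:,::-1].astype(np.float32)
    b=cv2.boxPoints(cv2.minAreaRect(pts)); w=px2w(p,b,z)[:,:2]
    print(len(pts),b.round(1).tolist(),w.round(0).tolist(),w.mean(0).round(1))
    e=[w[1]-w[0],w[2]-w[1]]
    print([ (round(float(np.hypot(*v)),1),round(float(np.degrees(np.arctan2(v[1],v[0]))),1)) for v in e])
rect((8,50,90),(30,200,255),(236,276,336,328),26)
rect((45,90,40),(90,255,255),(205,255,255,300),200)
rect((0,110,60),(8,255,255),(285,285,318,315),55)
rect((170,110,60),(180,255,255),(285,285,318,315),55)
for P in ([445,40,26],[575,52,230],[506,179,170],[506,179,0]): print(P,w2px(p,P).round(0))
E
```

```text
2544 [[239.0, 290.0], [327.5, 279.8999938964844], [331.29998779296875, 313.29998779296875], [242.8000030517578, 323.3999938964844]] [[479.0, 165.0], [502.0, -76.0], [412.0, -84.0], [390.0, 155.0]] [445.5  39.9]
[(242.0, -84.8), (90.4, -175.0)]
440 [[211.0, 279.0], [218.60000610351562, 263.79998779296875], [248.1999969482422, 278.6000061035156], [240.60000610351562, 293.79998779296875]] [[493.0, 206.0], [530.0, 188.0], [492.0, 116.0], [456.0, 135.0]] [492.9 161.1]
[(40.4, -26.4), (80.5, -117.6)]
22 [[298.3999938964844, 305.8999938964844], [300.20001220703125, 293.8999938964844], [301.70001220703125, 294.1000061035156], [300.0, 306.1000061035156]] [[432.0, 3.0], [463.0, -2.0], [463.0, -6.0], [431.0, -1.0]] [447.1  -1.5]
[(32.0, -9.2), (4.1, -99.3)]
0 [[0.0, 0.0], [0.0, 0.0], [0.0, 0.0], [0.0, 0.0]] [[1353.0, 875.0], [1353.0, 875.0], [1353.0, 875.0], [1353.0, 875.0]] [1353.4  874.6]
[(0.0, 0.0), (0.0, 0.0)]
[445, 40, 26] [285. 302.]
[575, 52, 230] [274. 242.]
[506, 179, 170] [224. 275.]
[506, 179, 0] [235. 281.]
```

View pics/crop1.png

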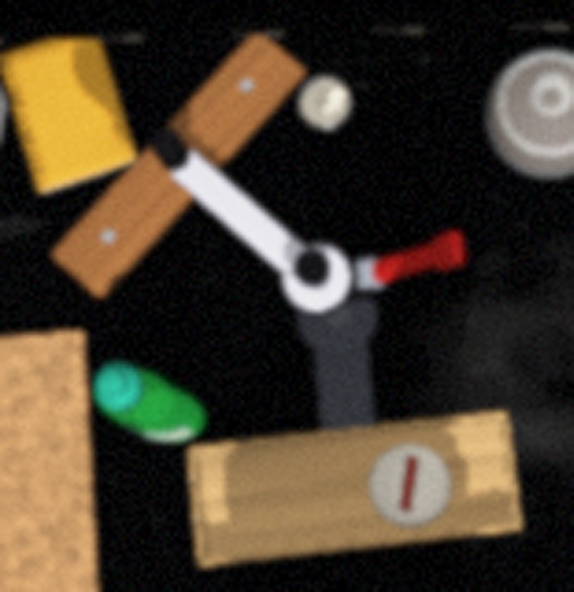

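```bash
cat >> h.py <<'E'
def best(pos,yaw,lim=2.6):
    q0=np.array(read_joint_pos());c=[]
    for k in(0,np.pi,-np.pi):
        q=ik(list(pos),R(yaw+k))
        if q is not None: c.append((np.abs(np.array(q)-q0)[-1]+(5 if abs(q[6])>lim else 0),yaw+k))
    return min(c)[1]
def go(x,y,z,yaw):
    y_=best((x,y,z),yaw); movep([x,y,z],R(y_))
def pick(x,y,z,yaw,f,up=260,w=None):
    go(x,y,up,yaw); line_to([x,y,z+25],speed=200); line_to([x,y,z],speed=60)
    gripper_close(f); g=read_grip_width(); print('grip',g,read_grip_force(),read_force(),read_t())
    return g
def place(x,y,z,yaw,up=260,carry=None):
    p=read_position(); c=carry or up
    line_to([p[0],p[1],c],speed=150); go(x,y,c,yaw)
    line_to([x,y,z+20],speed=200); line_to([x,y,z],speed=40)
    print('down',np.round(read_force(),1)); let_go(); pause(.3); line_to([x,y,up],speed=200); print(read_t())
E
python3 - <<'E'
from h import *
g=pick(447,-1.5,66,-.14,15,up=200)
if 5<g<14: 
    line_to([447,-1.5,150]); print(read_grip_width(),read_force())
E
```

```text
grip 7.379877054135421 14.97616857290268 [-0.19064593  0.45113546 -0.83700976] 5.725
7.92540295891234 [ 0.04287325  0.15552804 -1.27074413]
```

```bash
python3 - <<'E'
from h import *
place(400,290,67.5,-.14,up=200,carry=180)
go(430,200,320,-.48)
p=see('side','s1.png'); pp(p,['egg_timer','dish_soap'])
p=see('top'); pp(p,['egg_timer'])
E
```

```text
down [-0.2 -1.2  2.4]
11.525
egg_timer [(0.58, [404.0, 289.0, 5.0])]
dish_soap None
egg_timer None
```

View pics/s1.png

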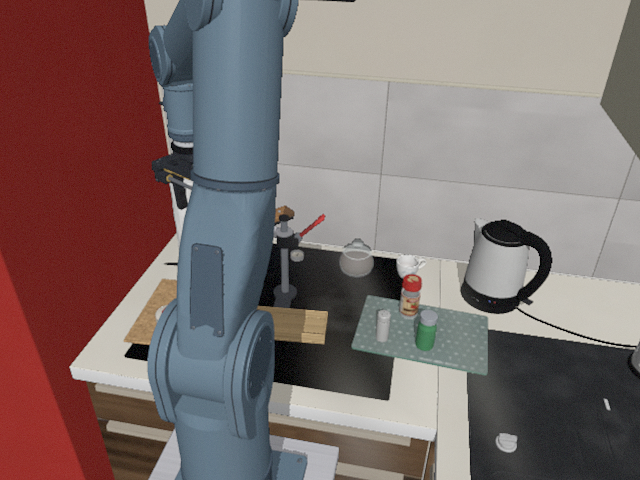

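```bash
python3 - <<'E'
from h import *
x,y,yaw=506,179,np.radians(-117.6)
go(x,y,320,yaw); line_to([x,y,215],speed=200)
for z in(205,195,188,181):
    line_to([x,y,z],speed=60); f=read_force(); print(z,np.round(f,1))
    if f[2]>6: break
gripper_close(30); print(read_grip_width(),read_force(),read_position())
line_to([x,y,z+8],speed=40); pause(.3); print(read_grip_width(),read_force(),read_t())
E
```

```text
205 [ 0.1 -0.2 -0.1]
195 [0.6 0.3 0.1]
188 [-0.9 -0.3  0.1]
181 [ 0.3  0.5 -0.4]
31.22636571903991 [-0.93195228  0.01468493  0.07118419] [505.85164629 178.99804329 180.90760574]
31.289960697891953 [ 0.65613812 -0.0396507  -2.14327595] 17.1167
```

```bash
python3 - <<'E'
from h import *
line_to([506,179,240],speed=60); print(read_grip_width(),read_force(),read_wrist_torque())
a=see('top')['pixels'][:,:,::-1];b=see('side')['pixels'][:,:,::-1]
c=np.hstack([cv2.resize(a[200:340,160:320],(400,350)),cv2.resize(b[120:330,90:330],(400,350))])
cv2.imwrite('pics/c2.png',c)
E
```

```text
31.56574155458964 [ 1.12929269  0.60872742 -2.65106472] [ 0.02151354  0.02405809 -0.01580195]
```

View pics/c2.png

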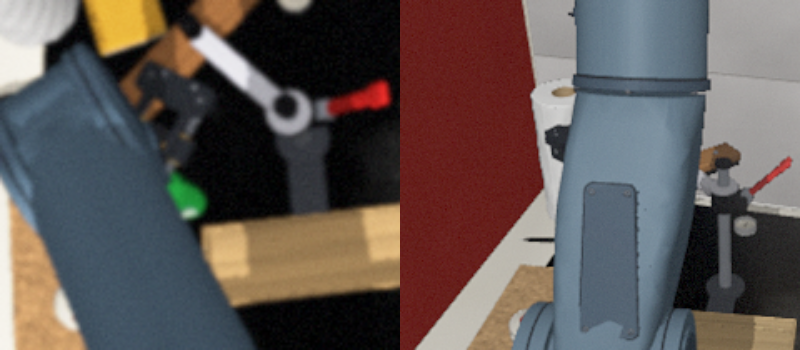

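```bash
python3 - <<'E'
from h import *
x,y=512,322
line_to([x,y,240],speed=120); line_to([x,y,200],speed=80)
for z in range(194,178,-2):
    line_to([x,y,z],speed=30); f=read_force(); print(z,np.round(f,1))
    if f[2]>2: break
let_go(); pause(.3); line_to([x,y,320],speed=150)
# go for spice jar
go(500,-60,300,np.pi/2)
p=see('top','t3.png'); pp(p,['egg_timer','dish_soap']); print(read_t())
E
```

```text
194 [-0.3 -0.6 -2.1]
192 [ 0.5 -0.2 -2.6]
190 [-1.1 -0.4 -1.4]
188 [ 0.1  0.4 -2.7]
186 [-0.7 -0.3  4.2]
egg_timer [(0.92, [399.0, 290.0, 2.0]), (0.45, [447.0, 303.0, -2.0])]
dish_soap [(0.81, [513.0, 321.0, 6.0])]
25.4167
```

View pics/t3.png

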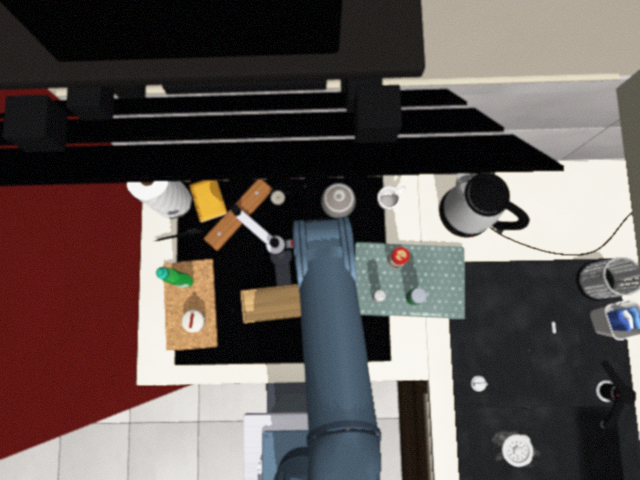

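```bash
cat >> h.py <<'E'
C=np.array([445.5,40.]);T=.09
def cad(x,y): return C+[x*np.cos(T)-y*np.sin(T),x*np.sin(T)+y*np.cos(T)]
E
python3 - <<'E'
from h import *
for x,y,h,w,o in((553,-263,72,45,0),(449,-305.5,70,42,72),(457,-209,56,29,-70)):
    g=pick(x,y,8+h+3,np.pi/2,20,up=230)
    if abs(g-w)>6: print('bad'); break
    q=cad(0,o); place(*q,5+h+3+1,np.pi/2+T,up=230)
go(600,-250,330,np.pi/2)
p=see('top','t4.png'); o=pp(p,['spice_jar','green_jar','salt_shaker','pepper_shaker','egg_timer','knob_top','lever_tip']); p=see('side','s4.png'); pp(p,['spice_jar','green_jar','salt_shaker','pepper_shaker']); print(read_t())
E
```

```text
grip 43.62677954508179 20.00253162424 [ 0.58497236 -1.04051219  0.06648701] 28.3667
down [-0.2 -0.7 -0.8]
34.15
grip 41.231084254286834 20.000165873207152 [ 0.63782129 -0.58743926  0.32677189] 37.5583
down [-1.1 -0.3 -2.1]
43.7333
grip 28.725573122137327 19.764261916279793 [-0.82860586  0.59549945 -0.64481659] 47.2833
down [ 0.4  0.5 -1.1]
53.0417
spice_jar [(0.51, [443.0, 38.0, 1.0])]
green_jar [(0.78, [439.0, 111.0, 2.0]), (0.65, [442.0, 302.0, -0.0])]
salt_shaker [(0.25, [448.0, 40.0, -2.0])]
pepper_shaker [(0.71, [668.0, 148.0, 205.0]), (0.67, [450.0, -27.0, 5.0])]
egg_timer [(0.74, [394.0, 290.0, 4.0])]
knob_top [(0.73, [446.0, 40.0, -2.0]), (0.67, [667.0, 146.0, 209.0])]
lever_tip [(0.65, [582.0, -33.0, 234.0])]
spice_jar [(0.76, [442.0, 41.0, 8.0])]
green_jar [(0.75, [499.0, -298.0, 2.0])]
salt_shaker [(0.47, [585.0, -35.0, 237.0])]
pepper_shaker [(0.83, [451.0, -29.0, 5.0])]
54.7833
```

```bash
python3 - <<'E'
import cv2,numpy as np
a=cv2.imread('pics/t4.png');b=cv2.imread('pics/s4.png')
cv2.imwrite('pics/c4.png',np.hstack([cv2.resize(a[170:350,150:470],(400,225)),cv2.resize(b[190:390,100:500],(400,225))]))
E
```

```text
(no output)
```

View pics/c4.png

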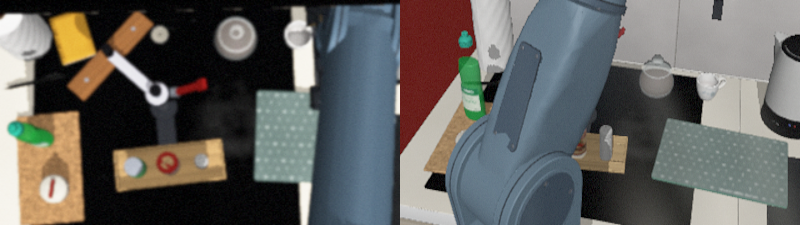

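```bash
cat >> h.py <<'E'
def knob(th): return cad(130-130*np.cos(th),130*np.sin(th))
E
python3 - <<'E'
from h import *
k=knob(2.43); k=(k+[667.5,146.5])/2; print(k)
go(*k,320,T); line_to([*k,250],speed=150)
for z in(240,230,222,217):
    line_to([*k,z],speed=60); f=read_force()
    if f[2]>5: print('contact',z,f); break
gripper_close(12); print(read_grip_width(),read_grip_force(),np.round(read_force(),1))
if 17<read_grip_width()<26:
    for th in list(np.arange(2.3,.05,-.2))+[0.05,0]:
        line_to([*knob(th),z],speed=120); f=np.array(read_force()); print(round(th,2),f.round(1),round(read_grip_width(),1))
        if np.hypot(*f[:2])>20: print('stop'); break
print(read_t())
p=see('top','t5.png'); pp(p,['bar_pad','egg_timer'])
E
```

```text
[666.44854387 145.79231725]
21.78980037847738 11.999385156668723 [4.7 4.6 0.1]
2.3 [3.  5.2 1. ] 21.4
2.1 [1.2 5.4 0.5] 21.1
1.9 [1.2 6.2 1.4] 21.7
1.7 [0.1 6.3 1.8] 21.6
1.5 [-0.7  8.1  2. ] 21.5
1.3 [-3.6 12.2  3. ] 21.1
1.1 [-8.7 15.7  3.6] 20.6
0.9 [-15.6  19.5   2.7] 19.1
stop
61.9333
bar_pad [(0.7, [445.0, 40.0, 4.0])]
egg_timer [(0.68, [447.0, 40.0, -3.0]), (0.67, [499.0, -303.0, 1.0])]
```

View pics/t5.png

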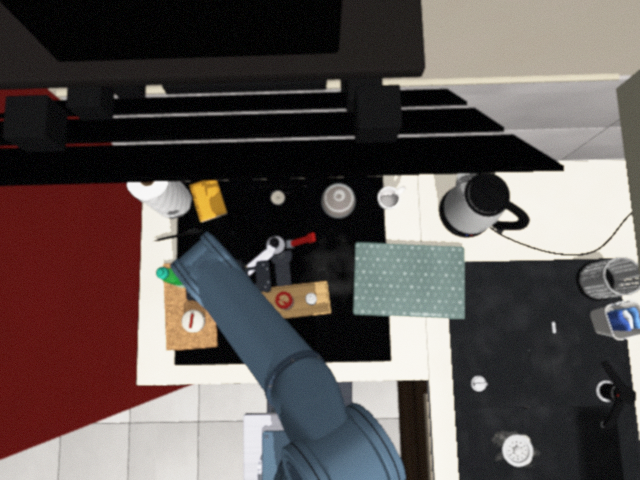

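```bash
python3 - <<'E'
from h import *
z=217; off=np.zeros(2)
def relax(th):
    global off
    for i in range(6):
        line_to([*(knob(th)+off),z],speed=80); f=np.array(read_force())[:2]
        u=np.array([-np.cos(th-T),np.sin(th-T)]); fr=f@u
        if abs(fr)<5: break
        off=off+u*np.clip(fr*.08,-1.5,1.5)
    print(round(th,2),np.round(f,1),round(fr,1),off.round(1),i,round(read_grip_width(),1))
    return np.hypot(*f)<25
for th in(.9,.8,.7,.6,.5,.4,.3,.2,.1,.0):
    if not relax(th): break
print(read_force(),read_t())
E
```

```text
0.9 [-4.7  7.6] 8.7 [-4.9  5.2] 5 18.7
0.8 [-3.2  3.6] 4.7 [-7.1  7. ] 4 17.9
0.7 [-3.1  2.8] 4.2 [-8.1  7.7] 2 16.7
0.6 [-3.   1.8] 3.5 [-9.6  8.6] 3 15.6
0.5 [-4.5  1.5] 4.7 [-11.2   9.3] 3 13.0
0.4 [-4.5  2.5] 5.1 [-14.8  10.4] 5 0.5
0.3 [-3.5  1.4] 3.7 [-15.9  10.7] 2 1.0
0.2 [-4.4  0.4] 4.4 [-17.5  10.8] 3 0.8
0.1 [-4.8 -0.6] 4.8 [-19.1  10.9] 3 0.3
0.0 [-4.7 -0.4] 4.7 [-20.8  10.7] 3 0.7
[-4.69336279 -0.37966437  0.68577661] 73.3583
```

```bash
python3 - <<'E'
from h import *
let_go(); p0=read_position(); line_to([p0[0],p0[1],330],speed=200); pause(.3); print(np.round(read_force(),1))
go(500,-250,330,np.pi/2)
p=see('top'); o=pp(p,['knob_top','bar_pad','lever_tip','egg_timer','spice_jar'])
cv2.imwrite('pics/c6.png',cv2.resize(p['pixels'][170:350,150:350,::-1],None,fx=3,fy=3,interpolation=cv2.INTER_CUBIC)); print(read_t())
E
```

```text
[-0.8  0.2 -0.3]
knob_top [(0.98, [450.0, 68.0, 206.0]), (0.45, [447.0, 40.0, 3.0])]
bar_pad [(0.8, [447.0, 64.0, 131.0])]
lever_tip [(0.73, [580.0, -32.0, 232.0]), (0.57, [442.0, 306.0, -4.0])]
egg_timer [(0.86, [399.0, 289.0, 5.0])]
spice_jar None
77.1833
```

View pics/c6.png

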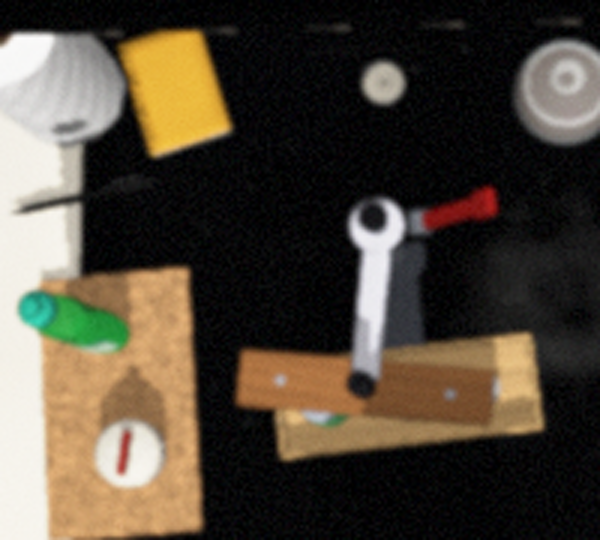

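```bash
python3 - <<'E'
from h import *
P0=cad(130,0); k=np.array([450.,68.]); yaw=T-.2
go(*k,300,yaw); line_to([*k,235],speed=200)
for z in(225,217,210):
    line_to([*k,z],speed=60); f=read_force()
    if f[2]>5: print('contact',z,f); break
gripper_close(20); print(read_grip_width(),np.round(read_force(),1))
for th in(.16,.1,.05,.02,0,-.02):
    line_to([*knob(th),z],speed=60); f=np.array(read_force()); print(th,f.round(1),round(read_grip_width(),1))
    if abs(f[1])>15: break
print(read_position())
p=see('top'); pp(p,['bar_pad']); print(read_t())
E
```

```text
21.05802312433661 [ 0.1 -0.7  0. ]
0.16 [ 8.5 -0.1 -2.6] 21.2
0.1 [ 6.9  0.8 -0.7] 21.1
0.05 [ 5.   1.3 -1.5] 21.5
0.02 [ 4.7  1.6 -1.8] 21.3
0 [ 5.7  2.5 -0.4] 21.0
-0.02 [ 4.1  4.4 -0.9] 21.5
[447.31349522  39.01380993 210.73063279]
bar_pad None
82.45
```

```bash
python3 - <<'E'
from h import *
for th in(-.035,-.05,-.065):
    q=knob(th)+[3,0]; line_to([*q,210],speed=60); f=np.array(read_force()); print(th,f.round(1))
    if f[1]>8: break
th+=.01; q=knob(th)+[3,0]
z=210; gripper_close(25)
while z>160:
    z-=1.5 if z<193 else 4
    line_to([*q,z],speed=25); f=np.array(read_force()); p=read_position(); print(z,f.round(1),round(p[2],1),round(read_grip_width(),1))
    if f[2]>11: break
print(read_t())
E
```

```text
-0.035 [-3.8  5.6  2.2]
-0.05 [-3.6  8.7  2. ]
206 [-4.7  7.3  2. ] 205.9 21.5
202 [-4.4  6.8  2.7] 201.9 21.3
198 [-4.3  7.7  1.6] 197.9 21.2
194 [-3.6  6.7  3.3] 193.9 20.9
190 [-4.5  7.6  1.7] 189.9 21.4
188.5 [-4.3  7.2  2.9] 188.5 21.0
187.0 [-7.7  5.8 14.8] 187.9 21.3
85.2167
```

```bash
python3 - <<'E'
from h import *
let_go(); pause(.3); p0=read_position(); line_to([p0[0],p0[1],320],speed=150)
go(480,-260,320,np.pi/2+T); pause(.2)
p=see('top'); pp(p,['knob_top','bar_pad','lever_tip','egg_timer'])
cv2.imwrite('pics/c7.png',cv2.resize(p['pixels'][170:350,150:350,::-1],None,fx=3,fy=3,interpolation=cv2.INTER_CUBIC))
p=see('side'); pp(p,['knob_top','bar_pad','lever_tip'])
cv2.imwrite('pics/c8.png',cv2.resize(p['pixels'][180:360,140:380,::-1],None,fx=3,fy=3,interpolation=cv2.INTER_CUBIC)); print(read_t())
E
```

```text
knob_top [(0.96, [450.0, 43.0, 184.0])]
bar_pad [(0.76, [448.0, 39.0, 113.0])]
lever_tip [(0.68, [579.0, -34.0, 209.0])]
egg_timer [(0.71, [449.0, 38.0, 110.0]), (0.56, [395.0, 289.0, 4.0])]
knob_top None
bar_pad None
lever_tip [(0.52, [586.0, -32.0, 209.0]), (0.22, [452.0, -31.0, 3.0])]
89.4083
```

View pics/c7.png

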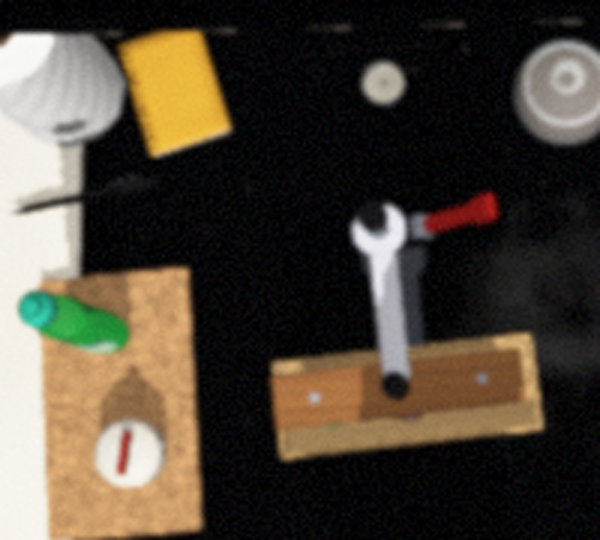

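View pics/c8.png

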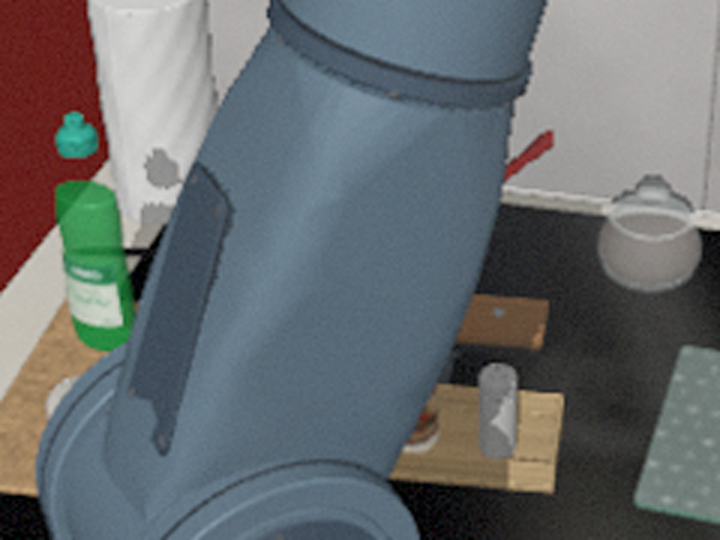

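```bash
python3 - <<'E'
from h import *
gripper_close(10)
H=150.
def tip(ph):
    e=np.radians(57)-ph; x=130; return np.r_[cad(x,-34-78*np.cos(e)),H+78*np.sin(e)]
print(tip(.1))
a=tip(.1); go(a[0],a[1],300,np.pi/2+T); line_to([a[0],a[1],a[2]+22+12],speed=150)
fz=0
for ph in np.arange(.1,1.13,.06):
    t=tip(ph); line_to([t[0],t[1],t[2]+22],speed=80); f=np.array(read_force()); print(round(ph,2),t.round(0),f.round(1))
    if f[2]>14 or np.hypot(f[0],f[1])>15: break
for i in range(5):
    if f[2]>14: break
    t=np.array(read_position())-[0,0,1.5]; line_to(list(t),speed=30); f=np.array(read_force()); print('extra',t.round(0),f.round(1))
print(read_t())
E
```

```text
[582.41583023 -30.78101912 210.84838755]
0.1 [582. -31. 211.] [-0.6 -0.2 -0.3]
0.16 [583. -34. 208.] [ 0.6 -0.3  1. ]
0.22 [583. -38. 205.] [ 0.1  0.3 -0.3]
0.28 [583. -41. 201.] [ 1.  -0.1  0.5]
0.34 [584. -44. 198.] [ 0.1 -0.8 -0.2]
0.4 [584. -47. 194.] [-0.3 -0.7 -0.2]
0.46 [584. -49. 190.] [ 0.2 -0.1 -0.4]
0.52 [584. -51. 186.] [ 0.1 -0.3 -0.3]
0.58 [584. -53. 181.] [-0.3 -0.2 -0.6]
0.64 [585. -55. 177.] [ 0.5 -0.6  0.7]
0.7 [585. -57. 173.] [-0.5 -0.2 -0.8]
0.76 [585. -58. 168.] [ 0.1 -0.5  0.3]
0.82 [585. -59. 164.] [-0.2  0.   0.4]
0.88 [585. -59. 159.] [-0.2  0.2  0.1]
0.94 [585. -60. 154.] [ 0.4 -0.1  1.5]
1.0 [585. -60. 150.] [-1.5 -0.4  8.7]
1.06 [585. -60. 145.] [-1.8  0.1 14.6]
96.5167
```

```bash
python3 - <<'E'
from h import *
p=read_position(); line_to([p[0],p[1],300],speed=120); go(450,-280,320,np.pi/2); let_go(); pause(.3)
p=see('top'); pp(p,['knob_top','lever_tip','egg_timer','dish_soap'])
a=cv2.resize(p['pixels'][170:350,150:350,::-1],(400,360),interpolation=cv2.INTER_CUBIC)
p=see('side'); pp(p,['lever_tip'])
b=cv2.resize(p['pixels'][180:360,180:380,::-1],(400,360),interpolation=cv2.INTER_CUBIC)
cv2.imwrite('pics/c9.png',np.hstack([a,b])); print(read_t())
E
```

```text
knob_top [(0.82, [448.0, 43.0, 182.0]), (0.51, [580.0, -63.0, 152.0])]
lever_tip [(0.7, [582.0, -63.0, 155.0])]
egg_timer [(0.93, [400.0, 290.0, 5.0])]
dish_soap [(0.83, [513.0, 325.0, 8.0])]
lever_tip [(0.48, [588.0, -61.0, 157.0])]
100.7667
```

View pics/c9.png

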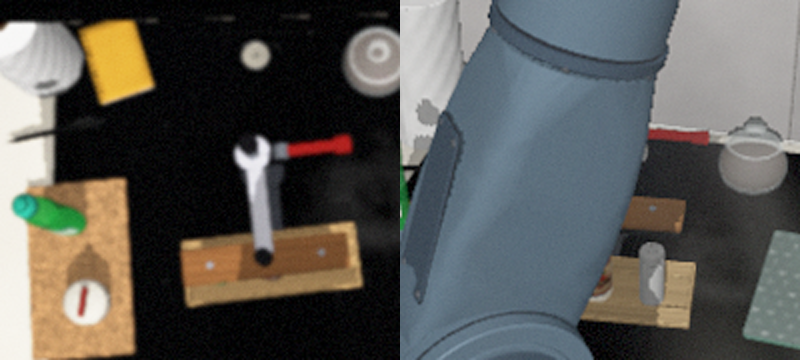

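```bash
python3 - <<'E'
from h import *
gripper_close(10); x,y=584.5,-61
go(x,y,300,np.pi/2+T); line_to([x,y,190],speed=150)
for z in np.arange(182,160,-2):
    line_to([x,y,z],speed=40); f=np.array(read_force()); print(z,round(read_position()[2],1),f.round(1))
    if f[2]>22: break
p=read_position(); line_to([x,y,300],speed=120); go(450,-280,320,np.pi/2); let_go(); pause(.5)
p=see('top'); pp(p,['knob_top','bar_pad','lever_tip','egg_timer']); print(read_t())
E
```

```text
182 182.0 [-0.5  0.9  0.6]
180 179.9 [-0.1 -0.8  1.3]
178 177.9 [ 0.5 -0.4 -0.4]
176 176.3 [-0.3 -0.5  1.7]
174 174.7 [-0.2 -0.6  6.2]
172 173.1 [-0.7 -1.   9.6]
170 171.5 [-1.2 -0.9 13.2]
168 169.9 [-2.2 -1.4 14.6]
166 168.3 [-1.8 -0.8 16.9]
164 166.7 [-4.1 -1.6 19.7]
162 165.1 [-2.8 -1.4 22.9]
knob_top [(0.94, [448.0, 40.0, 183.0])]
bar_pad [(0.59, [451.0, 40.0, 111.0])]
lever_tip None
egg_timer [(0.92, [397.0, 292.0, 3.0])]
111.1917
```

```bash
python3 -c "
from bench import *
print(job_done(),read_t())"
```

```text
the job is handed in; nothing more can be done
the job is handed in; nothing more can be done
```

I handed the job in at about 111 s: the egg timer and soap stand on the cork mat, the spice jar, green jar and shaker (the only three on the board) are in the tray, and the bar was lowered onto the spice jar before the lever was pressed level; the arm slipped off the knob once during the swing and I re-gripped it, and the lock rests on the lever lying level against its stop, since I could not read its angle directly.

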